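# Fit the rotor tool into the stirrer's collet

## Task

Take the stirring tool with the orange collar out of the white rack, slide its shank gently into the collet of the stirrer drive until it stands fully home on the floor of the bore. Then swing the red handle of the collet nut clockwise until the jaws grip the shank firmly, feeling for the bite and not forcing it far beyond, and let go. Leave the other tools, the beaker and the bowl where they are.

Things in the scene. Friction and masses are not known exactly. Their poses are not given: they have to be found in the camera images.
- rotor: the tool to fit, 115 mm tall, 0.2 to 0.3 kg, standing shank down in one of the rack's holes: steel shank 12 mm in diameter, 55 mm long, with a small cone at its foot; above it an ORANGE collar 18 mm in diameter, 20 mm long, whose underside rests on the rack; above that a round slotted steel head 24 mm in diameter, 40 mm long. Origin: the shank's tip (lowest point), z up along the shank
- rotor_tip (a point): the tip of the orange-collared tool's shank (lowest point, on its axis)
- rotor_head (a point): centre of the orange-collared tool's slotted head, on its axis 95 mm above the shank's tip: the place to grip it from above
- rack: fixed white block 60 x 240 x 70 mm with three holes 15 mm in diameter, 60 mm deep, in a row along its y axis, 75 mm apart; origin under its centre on the worktop
- nose: steel part inside the nut with the bore for the shank, 13.5 mm in diameter, sharp-edged, from 130 mm above the worktop down to the floor at 100 mm; origin on the axis 95 mm above the worktop. Pushing or dropping the tool hard on it damages it (40 N is too much; 5 N is plenty)
- mouth (a point): centre of the collet's mouth on top of the stirrer drive, which is fixed, parked nose-up: black foot 130 mm in diameter, white motor housing 84 mm in diameter up to 95 mm, then the dark steel collet nut 48 mm in diameter from 115 to 146 mm above the worktop. This point is on the vertical axis, 146 mm up; the opening is 23 mm wide, the three brass jaws in it leave 14 to 20 mm at the start
- bore_floor (a point): centre of the floor of the bore, 46 mm below the mouth; the shank's tip rests here when the tool is fully home (the collar then stands 9 mm above the mouth)
- nut_handle (a point): middle of the nut's red upright handle, a round post 14 mm in diameter, from 120 to 170 mm above the worktop, on a thin bar 90 mm from the collet's axis; this point is 150 mm up. It moves on a level circle about that axis, stays where it is left and turns clockwise (seen from above) to tighten, with ample travel. Its direction does not tell how far the jaws are open
- disc_tool: bystander: tool with a BLUE collar and a toothed disc 40 mm wide, in another hole of the rack; origin at its shank's tip
- paddle_tool: bystander: tool with a WHITE collar and a flat paddle 40 mm wide, in another hole of the rack; origin at its shank's tip
- beaker: bystander: loose glass beaker 68 mm wide and 85 mm tall; origin under its centre
- bowl: bystander: loose steel bowl 120 mm wide and 50 mm tall; origin under its centre
- guide1: fixed guide of the first jaw, hidden under the nut; origin on the axis, 130 mm up. The jaws are 14 mm tall and close together, 4 mm per rad of nut. The slack nut resists with about 6.5 N at the handle while it turns (0.6 N m about the axis). The jaws first touch the shank after 0.3 to 1.1 rad of turning, depending on how far the nut was closed: it must be felt
- guide2: fixed guide of the second jaw, as the first. Past the first touch each jaw presses the shank with about 20 N more per 0.1 rad of nut, and the handle resists with about 2.5 N more per 0.1 rad. The grip is firm from about 0.1 rad past the touch (handle 2.5 N stiffer than slack); 0.35 rad past (handle 9 N stiffer, 80 N at each jaw) marks the shank: too much
- guide3: fixed guide of the third jaw, as the first
There are look-alikes about, which are no part of the job. Leave any green look-alike of the part that bears nose alone.

How it is judged:
On the way, in this order (a step that is already met when the one before it is completed fails the run):
1. the orange-collared tool's shank stands fully home in the collet (horizontal distance between rotor_tip and bore_floor below 0.003 m and z of rotor_tip in the frame of bore_floor below 0.002 m and angle between rotor's own z axis and vertical below 0.08 rad), for 0.2 s.
2. all three jaws press on the shank (contact force between each of guide1, guide2, guide3 and rotor above 12 N), for 0.2 s.
At the end, for the whole second after the job is handed in: The orange-collared tool stands upright (within 0.05 rad) and at rest in the collet, its shank's tip within 2 mm of the bore's floor and 3 mm of the axis, and each of the three jaws presses on the shank with more than 12 N (all of step 2 and horizontal distance between rotor_tip and bore_floor below 0.003 m and z of rotor_tip in the frame of bore_floor below 0.002 m and angle between rotor's own z axis and vertical below 0.05 rad and linear speed of rotor below 0.02 m/s); the robot touches nothing.
It fails at once if the tool is rammed or dropped onto the bore (more than 40 N) (contact force between nose and rotor above 40 N).
It fails at once if the nut is overtightened, or a jaw is struck: more than 80 N between a jaw and the shank (contact force between any of guide1, guide2, guide3 and rotor above 80 N).
It fails at once if another tool, the beaker or the bowl is moved by more than 25 mm (distance of any of disc_tool, paddle_tool, beaker, bowl from where it was at the start of the episode above 0.025 m).
It also fails if it takes over 72 s, if anything falls off the work surface, if the arm or the gripper's body presses on something with over 40 N, if the wrist force passes 120 N, or if a joint passes its speed limit or range.

## Robot

A 7-joint arm with a two-finger parallel gripper is mounted at the origin on the work surface. World frame = base frame: x ahead of the robot, y to its left, z up, the work surface at z = 0. Lengths are in m, angles in rad, forces in N, time in s.
With the tool pointing down it reaches from about 0.4 to 0.875 m from the base axis. Payload 19.3 kg.
Tool frame: the origin (TCP) lies on the centre line of the jaws, within the pads' length; the fingertips stand 14 mm ahead of it and the grasp point (between the pads) lies 5 mm behind it; y points along the fingers, x is the direction in which the jaws open and shut, and the axes are right-handed (so a half turn about y gives the same grasp; the last joint's range is limited). The gripper opens to 85 mm and grips with 20 to 120 N. Pads are 22 mm wide; open, the fingers measure 114 mm over their backs; the gripper's body (76 mm by 85 mm) begins 54 mm behind the grasp point. The pads swing forward as they close: fully open they stand 13 mm farther back than shut.
Start: joints at [1.103, 0.521, -0.036, 1.599, 0.021, 1.021, -0.113], TCP at [0.242, -0.576, 0.245] pointing down, gripper open.
Joint ranges: [-2.91, 2.91], [-0.3, 2.13], [-1.5, 1.42], [0.17, 2.43], [-1.26, 4.41], [0.16, 1.93], [-2.52, 2.52]. Speed limits (rad/s): [1.89, 1.89, 2.39, 2.39, 3.01, 3.01, 3.01].

## Interface

Orientations are given as [roll, pitch, yaw] about the fixed x, y, z axes, in that order (R = Rz(yaw) Ry(pitch) Rx(roll)).
In Python, from workcell import monitor, grab_frame, workorder gives the robot as it stands.
- The arm moves only by the tool drive_tool, never from a script. Its argument "steps" is one flat list of numbers, 5 for each row, row after row: the finger opening in mm, from 0 to 85.4, then the shift along the world's x, y, z in mm, then the turn about the world's z in degrees. In form: [fingers, tx, ty, tz, twist, fingers, tx, ty, tz, twist, ...]. A call has exactly 5 rows; each row shifts and turns the commanded pose from where the row before left it; what a row does not reach is not made up. A row lasts 1/12 s, in which the tool goes at most 41.7 mm and 7.16 degrees, less where a joint would pass 70% of its speed; a pose out of reach is approached as far as the arm can. A call is refused whole if a number of a shift passes 41.7 or a number of a turn 7.16, either way. A call with a gripper value outside its range is refused whole. The fingers move at their own pace and stop on an object; "grip_force" is the grip in N (left out, the last holds). Time passes only in rows, so rows that do not move let the fingers close, or fill a call up. It gives the time, the measured TCP pose, the force and the opening at its end, in the units of the state.
- monitor.observe(): the state, without advancing time (a new reading comes with each control period).
- grab_frame(name): name is "scene" or "top" or "wrist"; returns a dict with "frame" (384x512x3 uint8, red, green, blue), "vertical_fov" (degrees; the focal length in pixels is half the picture's height over the tangent of half this angle, whatever the lens; pixels are square), "cx", "cy" (the principal point, pixels), "xyz" and "orientation" of the camera in the world. Camera axes: x right, y down, z forward; pixel columns grow to the right and rows downward; lengths in m; the calibration is good to about 2 mm. A picture is of the moment at which its call begins. There is no depth.
- workorder.job_done(): hands the job in, once; it reports no verdict.
The state is a dict: "clock": time; "qpos": joint angles; "qd": joint speeds; "joint_efforts": joint torques, N m; "position": TCP position; "tool_rot": TCP orientation; "force": force on the tool from outside, world axes, zero at the start; "moment": the same for the moment, N m; "grip_width": finger opening in m.
Only numpy, scipy, OpenCV 4.12 (cv2) and the standard library are available. Lean on these libraries where they do the work, as an engineer would, in place of code of your own. Each camera call takes 0.05 s, during which the arm holds its last target. There are 200 camera calls.

## Working session

There is one attempt and no reset: what is moved stays moved. The work goes in short steps, Python scripts to look and compute and a tool call to move; the robot and the scene stay as the last step left them, time stands still between calls to the robot, and variables do not carry over. Pictures are saved under pics/ and viewed, about 8 in all and at most 12, crops included, and the job is handed in when it is done.

Besides the shell and the picture viewer there is one more tool, called after ">>>" as name(argument=value, ...), one argument or row to a line, values as JSON. drive_tool: Moves the arm, as the interface text tells. Its arguments: {"type":"object","properties":{"steps":{"type":"array"},"grip_force":{"type":"number"}},"required":["steps"]}

```bash
mkdir -p pics
cat > h.py <<'E'
import numpy as np,cv2
from scipy.spatial.transform import Rotation as R
from workcell import monitor,grab_frame,workorder
def cam(n):
    d=grab_frame(n);f=192/np.tan(np.radians(d["vertical_fov"])/2)
    o=np.array(d["orientation"],float)
    M=o if o.shape==(3,3) else R.from_euler('xyz',o).as_matrix()
    return dict(im=d["frame"][:,:,::-1].copy(),f=f,c=(d["cx"],d["cy"]),p=np.array(d["xyz"]),M=M)
def ray(c,u,v): 
    r=c['M']@np.array([(u-c['c'][0])/c['f'],(v-c['c'][1])/c['f'],1]);return r/np.linalg.norm(r)
def onz(c,u,v,z):
    r=ray(c,u,v);return c['p']+r*(z-c['p'][2])/r[2]
def proj(c,P):
    q=c['M'].T@(np.array(P)-c['p']);return q[:2]/q[2]*c['f']+np.array(c['c'])
def tri(c1,a,c2,b):
    r1=ray(c1,*a);r2=ray(c2,*b);s=np.linalg.lstsq(np.c_[r1,-r2],c2['p']-c1['p'],rcond=None)[0]
    A=c1['p']+s[0]*r1;B=c2['p']+s[1]*r2;return (A+B)/2,np.linalg.norm(A-B)
E
python3 - <<'E'
from h import *
import pickle
print(monitor.observe())
C={}
for n in("scene","top","wrist"):
    C[n]=cam(n);c=C[n];print(n,c['f'],c['c'],c['p'],R.from_matrix(c['M']).as_euler('xyz'));
pickle.dump(C,open('c0.pkl','wb'))
for n in("scene","top"): cv2.imwrite(f'pics/{n}0.png',cv2.resize(C[n]['im'],(800,600),interpolation=cv2.INTER_CUBIC))
cv2.imwrite('pics/w0.png',C['wrist']['im'])
E
```

```text
{'clock': 0.0, 'qpos': array([ 1.1028065 ,  0.52203595, -0.03634195,  1.59999144,  0.02120709,
        1.02112619, -0.11280003]), 'qd': array([ 0.00048928, -0.00053565, -0.00048653,  0.00185451,  0.0002556 ,
        0.00039306, -0.00071074]), 'joint_efforts': array([-2.48207121e-03, -9.27097750e+01,  1.97787277e+00, -3.69934344e+01,
        1.75708754e-02,  8.31687619e-03,  4.72413660e-05]), 'position': array([ 0.2419597 , -0.57591079,  0.24471784]), 'tool_rot': array([-1.57087990e+00,  1.17268005e-03, -1.17300053e+00]), 'force': array([-0.78856009, -1.16059705, -0.19346871]), 'moment': array([ 0.03956328,  0.00094189, -0.05397807]), 'grip_width': 0.08541035594633312}
scene 431.06338901399596 (258.6006323146351, 197.5005626635578) [ 0.96737835 -0.49106403  0.78278196] [-2.39292722e+00  9.91924733e-04  6.37286762e-01]
top 397.10570110134466 (255.24086782133392, 195.2430405339568) [4.83200976e-01 2.17077987e-04 1.13032478e+00] [-3.02460232  0.02253672 -1.59119464]
wrist 338.4544508881553 (254.1249594079103, 192.0488235813481) [ 0.31806586 -0.54420994  0.3733887 ] [ 2.81054548e+00  1.39753198e-03 -1.17163810e+00]
```

View pics/scene0.png

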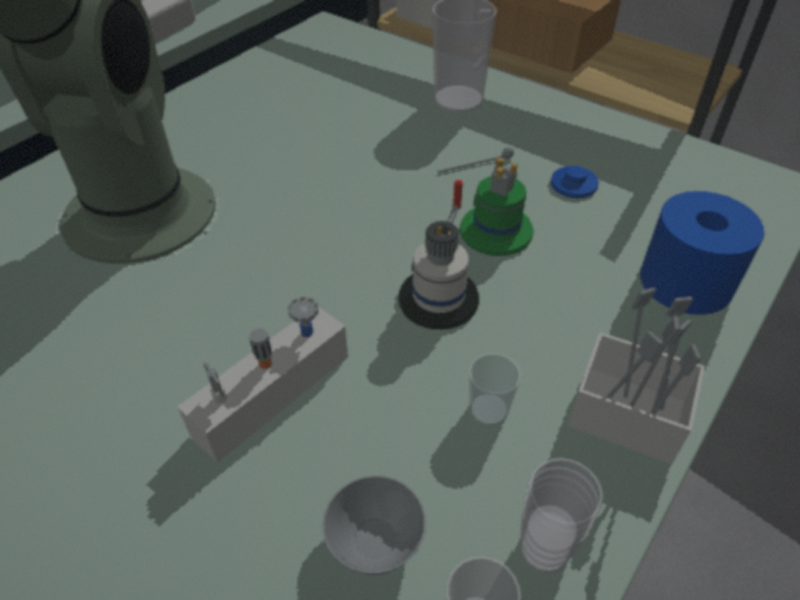

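View pics/top0.png

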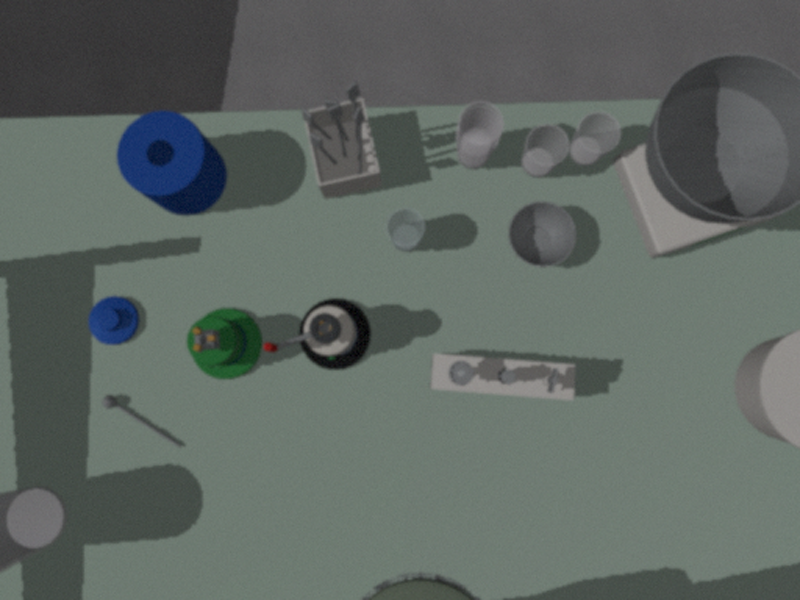

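Scene view: rack tools are at (262,345), which has the orange collar, (303,310) blue and (213,380) white. The true drive (white housing, black foot) has its nut at (442,235) and the red handle at (458,193). The green look-alike is at (498,200). In the top view the nut is at (326,328), the handle at (270,347) and the rotor at (508,375). Next: measure these and check a close crop.

Run:
```python
from h import *
import pickle
C=pickle.load(open('c0.pkl','rb'))
for n in("scene","top"):
    im=C[n]['im'];hsv=cv2.cvtColor(im,cv2.COLOR_BGR2HSV).astype(int);h,s,v=hsv[...,0],hsv[...,1],hsv[...,2]
    for nm,m in(("red",((h<6)|(h>174))&(s>140)&(v>60)),("orange",(h>=4)&(h<20)&(s>120)&(v>50)),("green",(h>50)&(h<75)&(s>150)),("white",(s<50)&(v>105))):
        k,l,st,ce=cv2.connectedComponentsWithStats(m.astype(np.uint8))
        print(n,nm,[(st[i].tolist(),ce[i].round(1).tolist()) for i in range(1,k) if st[i,4]>=6][:10])
S,T=C['scene'],C['top']
a=cv2.resize(S['im'][185:295,105:235],(480,406),interpolation=cv2.INTER_CUBIC)
b=cv2.resize(S['im'][90:215,250:350],(320,400),interpolation=cv2.INTER_CUBIC)
a2=cv2.resize(T['im'][215:265,270:375],(420,200),interpolation=cv2.INTER_CUBIC)
b2=cv2.resize(T['im'][185:245,115:240],(380,182),interpolation=cv2.INTER_CUBIC)
o=np.zeros((600,800,3),np.uint8);o[:400,:480]=a[:400];o[:400,480:]=b;o[400:,:420]=a2;o[400:582,420:]=b2
cv2.imwrite('pics/crop1.png',cv2.convertScaleAbs(o,alpha=1.4))
print(proj(T,[.5,0,0]),proj(T,[.5,.1,0]),proj(T,[.6,0,0]))
```

```text
scene red [([291, 116, 4, 15, 41], [292.6, 122.7])]
scene orange [([166, 231, 7, 4, 21], [169.4, 232.6])]
scene green [([307, 117, 5, 8, 25], [309.0, 120.0]), ([324, 118, 11, 11, 35], [330.0, 123.6]), ([324, 128, 4, 3, 7], [325.6, 129.0]), ([296, 137, 7, 10, 25], [299.2, 141.2]), ([334, 142, 5, 6, 8], [336.4, 144.8]), ([330, 151, 6, 7, 14], [332.9, 153.5])]
scene white [([91, 0, 25, 11, 152], [100.4, 3.3]), ([100, 0, 74, 35, 712], [134.4, 12.9]), ([177, 8, 101, 46, 2112], [232.6, 29.0]), ([0, 30, 512, 354, 89588], [214.1, 225.0]), ([309, 43, 120, 52, 2109], [365.0, 69.6]), ([279, 55, 29, 15, 339], [293.1, 61.9]), ([0, 64, 17, 20, 208], [6.6, 73.1]), ([0, 97, 49, 73, 2324], [20.7, 131.8]), ([285, 157, 15, 20, 170], [292.8, 167.1]), ([424, 226, 3, 2, 6], [425.0, 226.5])]
top red [([169, 220, 8, 5, 33], [172.3, 221.9])]
top orange [([125, 210, 2, 4, 6], [125.7, 211.5]), ([133, 215, 5, 3, 11], [135.0, 216.0])]
top green [([125, 199, 41, 42, 710], [146.5, 219.1]), ([152, 212, 4, 14, 19], [153.4, 218.9])]
top white [([0, 63, 512, 321, 109505], [277.1, 238.4]), ([218, 64, 6, 3, 11], [220.3, 65.3]), ([472, 66, 31, 37, 380], [487.2, 85.1]), ([197, 68, 11, 4, 23], [202.1, 69.4]), ([478, 96, 5, 5, 11], [480.3, 98.1]), ([347, 142, 14, 15, 117], [353.6, 148.6]), ([0, 178, 11, 137, 1013], [3.5, 256.8]), ([195, 196, 25, 17, 121], [206.4, 201.1]), ([200, 218, 23, 9, 123], [211.9, 222.3]), ([322, 230, 46, 10, 217], [342.7, 233.4])]
[264.19334853 235.93893543] [228.93546616 236.67365168] [263.38819353 200.81056823]
```

View pics/crop1.png

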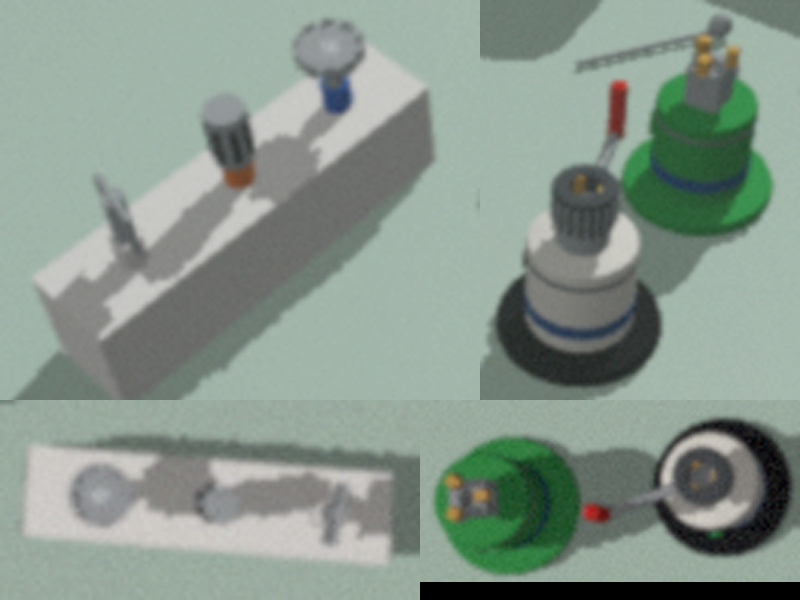

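Run:
```python
from h import *
import pickle
C=pickle.load(open('c0.pkl','rb'));S,T=C['scene'],C['top']
for n,a,b,z in(("rotor top",(165.4,215.1),(324.5,240.7),.13),("disc",(193.9,197.6),(294.8,238.6),.125),("nut",(282.5,147.5),(208.1,209.3),.146),("handletop",(293.4,117.5),(170.5,221.7),.17),("handlemid",(292.6,122.7),(172.3,221.9),.15)):
    p,e=tri(S,a,T,b);print(n,p.round(4),round(e,4),onz(S,*a,z).round(4),onz(T,*b,z).round(4))
print("foot",onz(T,335/1.5625,333/1.5625,0.02)); print("bowl",onz(T,347,150,.03),"beaker",onz(T,260,147,.05),"green",onz(T,145,216,.1), 'rod', onz(T,70,257,.1))
```

```text
rotor top [ 0.4829 -0.1508  0.1266] 0.0007 [ 0.4851 -0.1528  0.13  ] [ 0.4831 -0.15    0.13  ]
disc [ 0.4902 -0.0769  0.1187] 0.0007 [ 0.495  -0.0806  0.125 ] [ 0.4899 -0.0767  0.125 ]
nut [0.567  0.1384 0.1474] 0.001 [0.5665 0.1401 0.146 ] [0.5668 0.1383 0.146 ]
handletop [0.5369 0.2281 0.1634] 0.0002 [0.5414 0.2204 0.17  ] [0.5366 0.2267 0.17  ]
handlemid [0.5368 0.2268 0.149 ] 0.0008 [0.5372 0.2254 0.15  ] [0.5371 0.2269 0.15  ]
foot [0.56632569 0.1382757  0.02      ]
bowl [ 0.73522313 -0.23840647  0.03      ] beaker [0.74532014 0.00599475 0.05      ] green [0.5568018  0.31019409 0.1       ] rod [0.45462923 0.50461083 0.1       ]
```

>>> drive_tool(
  steps=[60,16,28,0,4.5,60,16,28,0,4.5,60,16,28,0,4.5,60,16,28,0,4.5,60,16,28,0,4.5],
)

```text
clock: 0.57
position: [0.3225, -0.4347, 0.2452]
tool_rot: [-1.571, 0.0, -0.777]
force: [1.1, 0.2, -0.9]
grip_width: 0.0597
```

>>> drive_tool(
  steps=[60,16,28,0,4.5,60,16,28,0,4.5,60,16,28,0,4.5,60,16,28,0,4.5,60,16,28,0,4.5],
)

```text
clock: 0.98
position: [0.4025, -0.2948, 0.2453]
tool_rot: [-1.571, 0.0, -0.384]
force: [0.6, -1.0, -0.1]
grip_width: 0.0598
```

>>> drive_tool(
  steps=[60,16,28,0,4.5,60,16,28,0,4.5,60,16,28,0,4.5,60,16,28,0,4.5,60,0,0,0,0],
)

```text
clock: 1.4
position: [0.4688, -0.1787, 0.2455]
tool_rot: [-1.569, -0.001, -0.062]
force: [-0.3, 1.3, -0.9]
grip_width: 0.0601
```

Run:
```python
from h import *
import pickle
c=cam('wrist');pickle.dump(c,open('w1.pkl','wb'));print(c['p'],c['M'].round(3),proj(c,[.483,-.151,.13]),monitor.observe()['position'])
cv2.imwrite('pics/w1.png',cv2.resize(c['im'],(768,576),interpolation=cv2.INTER_CUBIC))
```

```text
[ 0.47265693 -0.09596694  0.37425205] [[ 0.998 -0.057 -0.019]
 [-0.06  -0.945 -0.322]
 [ 0.001  0.322 -0.947]] [272.48633385 154.90325605] [ 0.46740856 -0.18133032  0.24528007]
```

View pics/w1.png

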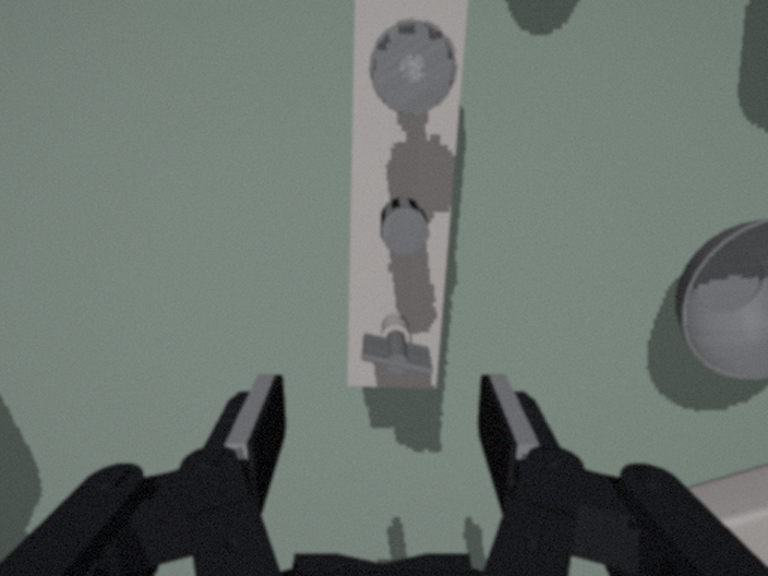

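Wrist view: the rotor's head top is at (405,230) in the enlarged image. That puts it near (0.482,-0.150), within about 2 mm of the first measurement. The paddle is at (397,345) and the disc at (413,68).

>>> drive_tool(
  steps=[50,7.3,15.6,-20,1.8,50,7.3,15.6,-25,1.8,50,0,0,-25,0,50,0,0,-20,0,50,0,0,-20,0],
)

```text
clock: 1.87
position: [0.4802, -0.1534, 0.134]
tool_rot: [-1.571, 0.001, -0.011]
force: [0.5, -1.0, 0.3]
grip_width: 0.0498
```

>>> drive_tool(
  steps=[50,0,0,-14,0,50,0,0,-14,0,50,0,0,0,0,50,0,0,0,0,50,0,0,0,0],
)

```text
clock: 2.28
position: [0.4809, -0.1534, 0.108]
tool_rot: [-1.571, -0.0, -0.011]
force: [-0.7, 0.3, -0.0]
grip_width: 0.0502
```

>>> drive_tool(
  steps=[40,1,3,0,0.6,30,0,0,0,0,26,0,0,0,0,15,0,0,0,0,15,0,0,0,0],
  grip_force=50,
)

```text
clock: 2.7
position: [0.4821, -0.15, 0.1079]
tool_rot: [-1.571, -0.001, -0.0]
force: [-0.3, 0.8, 7.8]
grip_width: 0.0227
```

>>> drive_tool(
  steps=[10,0,0,0,0,10,0,0,0,0,10,0,0,2,0,10,0,0,4,0,10,0,0,4,0],
)

```text
clock: 3.12
position: [0.4815, -0.15, 0.1176]
tool_rot: [-1.571, 0.0, -0.0]
force: [0.7, -0.2, -3.1]
grip_width: 0.0225
```

>>> drive_tool(
  steps=[10,0,0,15,0,10,0,0,25,0,10,0,0,25,0,10,0,0,25,0,10,0,0,25,0],
)

```text
clock: 3.53
position: [0.4814, -0.1499, 0.2339]
tool_rot: [-1.571, 0.0, -0.0]
force: [0.2, -0.8, -2.7]
grip_width: 0.0223
```

>>> drive_tool(
  steps=[10,0,10,25,0,10,6,20,10,0,10,10,30,0,0,10,10,30,0,0,10,10,30,0,0],
)

```text
clock: 3.95
position: [0.5178, -0.0289, 0.268]
tool_rot: [-1.571, -0.001, -0.001]
force: [0.9, -0.2, -2.4]
grip_width: 0.0228
```

>>> drive_tool(
  steps=[10,10,30,0,0,10,10,30,0,0,10,10,30,0,0,10,0,0,0,0,10,0,0,0,0],
)

```text
clock: 4.37
position: [0.5476, 0.0619, 0.2674]
tool_rot: [-1.57, 0.0, 0.003]
force: [-0.2, -0.7, -2.6]
grip_width: 0.0227
```

Run:
```python
from h import *
import pickle
print({k:v for k,v in monitor.observe().items() if k in('clock','position','tool_rot','force','moment')})
C={n:cam(n) for n in("scene","top","wrist")};pickle.dump(C,open('c2.pkl','wb'))
p=monitor.observe()['position']
S,W=C['scene'],C['wrist'];u,v=proj(S,p-[0,0,.05]).astype(int);print(u,v)
a=S['im'][max(v-75,0):v+75,u-50:u+50]
o=np.zeros((600,800,3),np.uint8);a=cv2.resize(a,(400,int(400*a.shape[0]/a.shape[1])),interpolation=cv2.INTER_CUBIC);o[:a.shape[0],:400]=a[:600]
b=cv2.resize(W['im'][:,120:392],(400,565),interpolation=cv2.INTER_CUBIC);o[:565,400:]=b
cv2.imwrite('pics/c2.png',o)
```

```text
{'clock': 4.3667, 'position': array([0.54757175, 0.06185439, 0.26737235]), 'tool_rot': array([-1.57018881e+00,  3.71232561e-04,  2.95035680e-03]), 'force': array([-0.20741705, -0.69719402, -2.62946662]), 'moment': array([-0.04725469,  0.00875552,  0.03141394])}
253 138
```

View pics/c2.png

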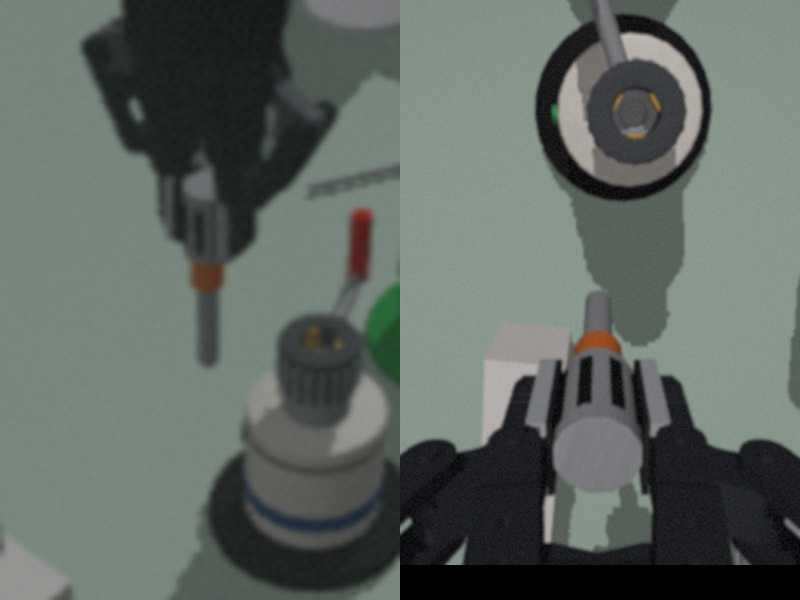

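The wrist view shows the nut centred at panel (636,112), the held shank's tip at (598,293) and the head top at (597,452). The scene view shows the tool hanging upright. Next: work out the offsets.

Run:
```python
from h import *
import pickle
C=pickle.load(open('c2.pkl','rb'));W,S,T=C['wrist'],C['scene'],C['top']
f=lambda x,y:(120+(x-400)/1.4706,y/1.4706)
# nut by dark contour
g=lambda x,y:(203+x/4,(138-75 if 138>75 else 0)+y/4)
print('nut W',onz(W,*f(636,112),.146),'foot',onz(W,*f(623,107),.02))
print('tip W',onz(W,*f(598,296),.177),'head top W',onz(W,*f(597,453),.289), 'tri tip', tri(W,f(598,294),S,g(208,364)))
print('tip S',onz(S,*g(208,362),.175),'headtop S',onz(S,*g(201,184),.289),'nut S',onz(S,*g(319,341),.146),'tri nut',tri(W,f(636,112),S,g(319,341)))
```

```text
nut W [0.56456596 0.14233108 0.146     ] foot [0.56434631 0.14559977 0.02      ]
tip W [0.54662252 0.06063397 0.177     ] head top W [0.54634324 0.0594095  0.289     ] tri tip (array([0.54744645, 0.06068737, 0.17307215]), np.float64(0.0018977688015760204))
tip S [0.54874604 0.06051934 0.175     ] headtop S [0.54680161 0.05882728 0.289     ] nut S [0.56841533 0.13832026 0.146     ] tri nut (array([0.56523546, 0.14256611, 0.1414388 ]), np.float64(0.0008275741020125484))
```

>>> drive_tool(
  steps=[10,4,16,0,0,10,4,20,0,0,10,5,20,0,0,10,5,20,0,0,10,0,0,0,0],
)

```text
clock: 4.93
position: [0.5658, 0.139, 0.2675]
tool_rot: [-1.569, -0.0, 0.002]
force: [-0.4, 0.6, -1.5]
grip_width: 0.0228
```

>>> drive_tool(
  steps=[10,0,0,-5,0,10,0,0,-5,0,10,0,0,-5,0,10,0,0,0,0,10,0,0,0,0],
)

```text
clock: 5.35
position: [0.5655, 0.1351, 0.2519]
tool_rot: [-1.571, 0.001, -0.001]
force: [0.3, 0.8, -1.7]
grip_width: 0.0228
```

Run:
```python
from h import *
import pickle
p=monitor.observe()['position'];print(p)
C={n:cam(n) for n in("scene","wrist")};pickle.dump(C,open('c3.pkl','wb'))
S,W=C['scene'],C['wrist']
o=np.zeros((600,800,3),np.uint8)
def put(c,P,x0,w,h):
    u,v=proj(c,P).astype(int);print(u-w//2,v-h//2);k=400/w
    a=c['im'][v-h//2:v+h//2,u-w//2:u+w//2];a=cv2.resize(a,None,fx=k,fy=k,interpolation=cv2.INTER_CUBIC);o[:min(600,a.shape[0]),x0:x0+400]=a[:600]
put(S,p-[0,0,.09],0,80,120);put(W,p-[0,0,.09],400,160,220)
cv2.imwrite('pics/c3.png',cv2.convertScaleAbs(o,alpha=1.4))
```

```text
[0.5655328  0.1351284  0.25194299]
241 83
175 93
```

View pics/c3.png

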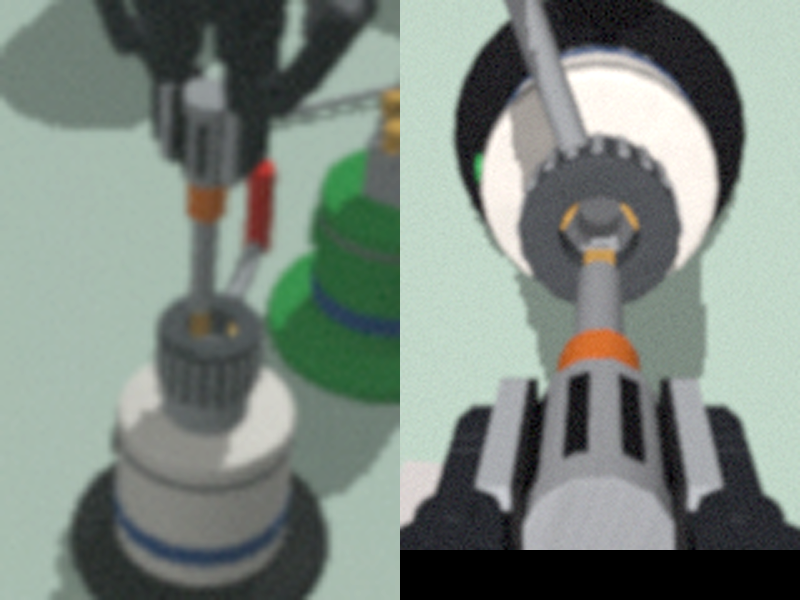

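The wrist view now shows the nut opening centred at panel (600,225). The shank ends at about (600,264), with the third brass jaw just beyond it.

Run:
```python
from h import *
import pickle
C=pickle.load(open('c3.pkl','rb'));W,S=C['wrist'],C['scene']
f=lambda x,y:(175+(x-400)/2.5,93+y/2.5)
g=lambda x,y:(241+x/5,83+y/5)
for y in(220,226): print('nut W',y,onz(W,*f(600,y),.146))
for y in (262,268): print('tip W',onz(W,*f(600.5,y),.159))
print('foot W',onz(W,*f(600,130),.02),'nut S',onz(S,*g(210,325),.146))
for P in([.5655,.1351,.159],[.567,.139,.146],[.5655,.1351,.214]): 
  u=proj(S,P)-[241,83];w=proj(W,P)-[175,93];print(P,u*5,w*2.5+[400,0])
# profile along shank axis
print(W['im'][93+80:93+130,255].tolist())
```

```text
nut W 220 [0.56516968 0.14645954 0.146     ]
nut W 226 [0.56517199 0.14463512 0.146     ]
tip W [0.56530084 0.13820754 0.159     ]
tip W [0.56530345 0.13642452 0.159     ]
foot W [0.56534861 0.14828636 0.02      ] nut S [0.5683829  0.13936754 0.146     ]
[0.5655, 0.1351, 0.159] [200.4486886  305.25220508] [601.19512419 272.43869875]
[0.567, 0.139, 0.146] [207.00936198 324.23784782] [606.21436615 244.35598701]
[0.5655, 0.1351, 0.214] [205.23539974 206.05558866] [601.89359102 361.07947962]
[[80, 76, 78], [81, 79, 77], [83, 79, 80], [83, 84, 82], [85, 80, 79], [85, 83, 83], [85, 83, 84], [82, 79, 80], [76, 73, 75], [70, 69, 68], [61, 62, 61], [58, 58, 59], [58, 58, 54], [57, 57, 53], [75, 74, 73], [105, 102, 102], [118, 115, 114], [117, 117, 116], [110, 111, 113], [100, 114, 128], [82, 113, 140], [62, 111, 140], [59, 108, 139], [71, 109, 135], [91, 108, 123], [106, 108, 110], [106, 103, 103], [105, 103, 103], [108, 107, 107], [109, 104, 104], [106, 103, 103], [109, 107, 107], [109, 107, 106], [108, 108, 106], [109, 107, 105], [110, 107, 107], [109, 109, 106], [111, 109, 108], [108, 106, 104], [106, 105, 106], [110, 108, 107], [111, 106, 105], [108, 106, 107], [109, 106, 105], [108, 106, 104], [111, 107, 107], [106, 103, 102], [111, 109, 106], [111, 108, 106], [110, 107, 106]]
```

>>> drive_tool(
  steps=[10,0.5,3,0,0,10,0,3,0,0,10,0,0,-3,0,10,0,0,-3,0,10,0,0,0,0],
)

```text
clock: 5.87
position: [0.5659, 0.1419, 0.2456]
tool_rot: [-1.571, 0.001, 0.0]
force: [-1.1, 0.5, -2.4]
grip_width: 0.0228
```

>>> drive_tool(
  steps=[10,0,0,0,0,10,0,0,0,0,10,0,0,0,0,10,0,0,0,0,10,0,0,0,0],
)

```text
clock: 6.28
position: [0.5662, 0.142, 0.2464]
tool_rot: [-1.571, -0.0, -0.0]
force: [-0.4, 0.1, -3.5]
grip_width: 0.0228
```

Run:
```python
from h import *
import pickle
p=monitor.observe()['position'];print(p)
C={n:cam(n) for n in("scene","wrist")};pickle.dump(C,open('c4.pkl','wb'))
S,W=C['scene'],C['wrist']
o=np.zeros((600,800,3),np.uint8)
def put(c,u,v,x0,w,h):
    k=400/w
    a=c['im'][v:v+h,u:u+w];a=cv2.resize(a,None,fx=k,fy=k,interpolation=cv2.INTER_CUBIC);o[:min(600,a.shape[0]),x0:x0+400]=a[:600]
put(S,260,115,0,50,75);put(W,215,150,400,80,110)
cv2.imwrite('pics/c4.png',cv2.convertScaleAbs(o,alpha=1.4))
print(proj(S,p-[0,0,.093]),proj(S,p-[0,0,.038]),proj(W,p-[0,0,.093]))
```

```text
[0.56623698 0.14199424 0.24639696]
[283.00315271 144.50013021] [284.03563523 124.84196233] [255.74436455 201.70966692]
```

View pics/c4.png

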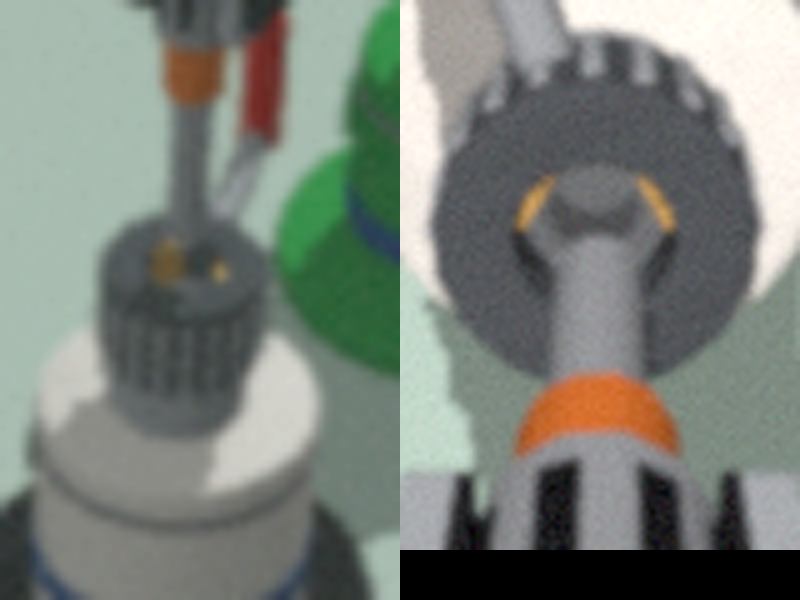

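>>> drive_tool(
  steps=[10,0,1,-2,0,10,0,0,-2,0,10,0,0,-2,0,10,0,0,0,0,10,0,0,0,0],
)

```text
clock: 6.8
position: [0.5661, 0.1429, 0.2401]
tool_rot: [-1.571, 0.0, -0.0]
force: [-0.3, 0.2, -1.7]
grip_width: 0.0227
```

>>> drive_tool(
  steps=[10,0,0,-1,0,10,0,0,-1,0,10,0,0,-1,0,10,0,0,0,0,10,0,0,0,0],
)

```text
clock: 7.22
position: [0.5662, 0.143, 0.2373]
tool_rot: [-1.571, 0.0, -0.0]
force: [-0.3, -0.3, -2.1]
grip_width: 0.0228
```

Run:
```python
from h import *
import pickle
p=monitor.observe()['position'];print(p,monitor.observe()['force'])
C={n:cam(n) for n in("scene","wrist")};pickle.dump(C,open('c5.pkl','wb'))
S,W=C['scene'],C['wrist']
o=np.zeros((600,800,3),np.uint8)
def put(c,u,v,x0,w,h):
    k=400/w
    a=c['im'][v:v+h,u:u+w];a=cv2.resize(a,None,fx=k,fy=k,interpolation=cv2.INTER_CUBIC);o[:min(600,a.shape[0]),x0:x0+400]=a[:600]
put(S,267,130,0,32,48);put(W,230,160,400,50,75)
cv2.imwrite('pics/c5.png',cv2.convertScaleAbs(o,alpha=1.6))
```

```text
[0.56615647 0.14303743 0.23725785] [-0.3094232  -0.26050881 -2.11861869]
```

View pics/c5.png

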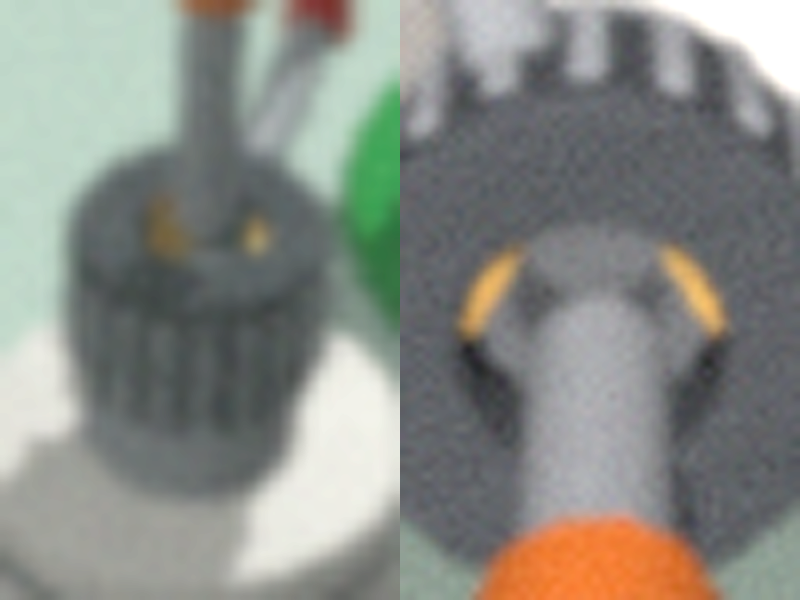

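>>> drive_tool(
  steps=[10,-0.3,0,-1,0,10,0,0,-1,0,10,0,0,-1,0,10,0,0,0,0,10,0,0,0,0],
)

```text
clock: 7.73
position: [0.5659, 0.143, 0.2342]
tool_rot: [-1.571, 0.0, -0.0]
force: [-0.8, -0.5, -2.0]
grip_width: 0.0227
```

>>> drive_tool(
  steps=[10,0,0,-1,0,10,0,0,-1,0,10,0,0,-1,0,10,0,0,0,0,10,0,0,0,0],
)

```text
clock: 8.15
position: [0.5659, 0.143, 0.2312]
tool_rot: [-1.571, 0.0, -0.0]
force: [0.1, -0.8, -2.3]
grip_width: 0.023
```

>>> drive_tool(
  steps=[10,0,0,-1,0,10,0,0,-1,0,10,0,0,-1,0,10,0,0,-1,0,10,0,0,0,0],
)

```text
clock: 8.57
position: [0.5658, 0.143, 0.227]
tool_rot: [-1.571, 0.0, -0.0]
force: [0.6, 0.3, -2.8]
grip_width: 0.0226
```

>>> drive_tool(
  steps=[10,0,0,-1,0,10,0,0,-1,0,10,0,0,-1,0,10,0,0,0,0,10,0,0,0,0],
)

```text
clock: 8.98
position: [0.5659, 0.143, 0.2242]
tool_rot: [-1.571, 0.0, -0.0]
force: [0.6, -0.5, -2.4]
grip_width: 0.0227
```

>>> drive_tool(
  steps=[10,0,0,-1,0,10,0,0,-1,0,10,0,0,0,0,10,0,0,0,0,10,0,0,0,0],
)

```text
clock: 9.4
position: [0.5659, 0.143, 0.2223]
tool_rot: [-1.571, -0.0, -0.0]
force: [0.8, 0.2, -0.8]
grip_width: 0.0228
```

>>> drive_tool(
  steps=[10,0,0,-1,0,10,0,0,-1,0,10,0,0,0,0,10,0,0,0,0,10,0,0,0,0],
)

```text
clock: 9.82
position: [0.5659, 0.143, 0.2203]
tool_rot: [-1.571, 0.0, -0.0]
force: [-0.7, -1.2, -2.8]
grip_width: 0.023
```

>>> drive_tool(
  steps=[10,0,0,-1,0,10,0,0,-1,0,10,0,0,-1,0,10,0,0,0,0,10,0,0,0,0],
)

```text
clock: 10.23
position: [0.5659, 0.143, 0.2172]
tool_rot: [-1.571, 0.0, -0.0]
force: [0.7, 0.4, -2.2]
grip_width: 0.0227
```

>>> drive_tool(
  steps=[10,0,0,-1,0,10,0,0,-1,0,10,0,0,-1,0,10,0,0,0,0,10,0,0,0,0],
)

```text
clock: 10.65
position: [0.5659, 0.143, 0.2142]
tool_rot: [-1.571, 0.0, -0.0]
force: [2.0, 0.1, -2.3]
grip_width: 0.0224
```

>>> drive_tool(
  steps=[10,0,0,-1.5,0,10,0,0,-1.5,0,10,0,0,-1.5,0,10,0,0,-1.5,0,10,0,0,0,0],
)

```text
clock: 11.07
position: [0.5657, 0.1429, 0.2079]
tool_rot: [-1.571, 0.001, -0.0]
force: [0.3, 0.5, -2.4]
grip_width: 0.0226
```

>>> drive_tool(
  steps=[10,0,0,-1.5,0,10,0,0,-1.5,0,10,0,0,-1.5,0,10,0,0,-1.5,0,10,0,0,0,0],
)

```text
clock: 11.48
position: [0.5658, 0.1429, 0.2019]
tool_rot: [-1.571, 0.0, -0.0]
force: [-1.0, 0.3, -1.8]
grip_width: 0.0224
```

>>> drive_tool(
  steps=[10,0,0,-1,0,10,0,0,-1,0,10,0,0,-1,0,10,0,0,0,0,10,0,0,0,0],
)

```text
clock: 11.9
position: [0.5659, 0.143, 0.1992]
tool_rot: [-1.571, 0.0, -0.0]
force: [-0.7, 0.1, -2.0]
grip_width: 0.023
```

Expected floor contact is at TCP ≈ 0.193, so I go in 0.5 mm rows.

>>> drive_tool(
  steps=[10,0,0,-0.7,0,10,0,0,-0.7,0,10,0,0,-0.6,0,10,0,0,-0.5,0,10,0,0,0,0],
)

```text
clock: 12.32
position: [0.5659, 0.143, 0.1967]
tool_rot: [-1.571, 0.0, -0.0]
force: [-0.7, -0.4, -2.1]
grip_width: 0.0226
```

>>> drive_tool(
  steps=[10,0,0,-0.5,0,10,0,0,-0.5,0,10,0,0,-0.5,0,10,0,0,0,0,10,0,0,0,0],
)

```text
clock: 12.73
position: [0.5659, 0.143, 0.1953]
tool_rot: [-1.571, 0.0, -0.0]
force: [0.2, -0.5, -2.4]
grip_width: 0.0227
```

>>> drive_tool(
  steps=[10,0,0,-0.5,0,10,0,0,-0.5,0,10,0,0,0,0,10,0,0,0,0,10,0,0,0,0],
)

```text
clock: 13.15
position: [0.5659, 0.143, 0.1943]
tool_rot: [-1.571, 0.0, -0.0]
force: [-0.5, -0.2, -1.6]
grip_width: 0.0226
```

>>> drive_tool(
  steps=[10,0,0,-0.5,0,10,0,0,-0.5,0,10,0,0,0,0,10,0,0,0,0,10,0,0,0,0],
)

```text
clock: 13.57
position: [0.5659, 0.143, 0.1933]
tool_rot: [-1.571, 0.0, -0.0]
force: [0.6, 0.5, -2.6]
grip_width: 0.0227
```

>>> drive_tool(
  steps=[10,0,0,-0.3,0,10,0,0,-0.3,0,10,0,0,0,0,10,0,0,0,0,10,0,0,0,0],
)

```text
clock: 13.98
position: [0.566, 0.1431, 0.1929]
tool_rot: [-1.571, -0.0, -0.0]
force: [-0.5, -1.0, 5.3]
grip_width: 0.0225
```

Floor contact came at TCP z 0.1929, where 0.193 was predicted, with about 7 N. Releasing and rising.

>>> drive_tool(
  steps=[23,0,0,0.2,0,30,0,0,0,0,45,0,0,0,0,45,0,0,0,0,45,0,0,0,0],
)

```text
clock: 14.4
position: [0.5658, 0.143, 0.1928]
tool_rot: [-1.571, 0.0, -0.0]
force: [-0.6, -0.7, 0.8]
grip_width: 0.045
```

>>> drive_tool(
  steps=[45,0,0,10,0,45,0,0,20,0,45,0,0,25,0,45,0,0,25,0,45,0,0,0,0],
)

```text
clock: 14.82
position: [0.5674, 0.1438, 0.2781]
tool_rot: [-1.569, -0.006, -0.0]
force: [-0.5, 0.7, -0.2]
grip_width: 0.0449
```

Run:
```python
from h import *
import pickle
p=monitor.observe()['position'];print(p)
C={n:cam(n) for n in("scene","wrist","top")};pickle.dump(C,open('c6.pkl','wb'))
S,W=C['scene'],C['wrist']
o=np.zeros((600,800,3),np.uint8)
a=cv2.resize(S['im'][80:190,250:324],(400,595),interpolation=cv2.INTER_CUBIC);o[:595,:400]=a
b=cv2.resize(W['im'][:,128:384],(400,600),interpolation=cv2.INTER_CUBIC);o[:600,400:]=b
cv2.imwrite('pics/c6.png',cv2.convertScaleAbs(o,alpha=1.3))
for n,c in C.items():
    hsv=cv2.cvtColor(c['im'],cv2.COLOR_BGR2HSV).astype(int);h,s,v=[hsv[...,i] for i in range(3)]
    m=((h<5)|(h>174))&(s>140)&(v>60);k,l,st,ce=cv2.connectedComponentsWithStats(m.astype(np.uint8))
    print(n,[(st[i].tolist(),ce[i].round(1).tolist()) for i in range(1,k) if st[i,4]>=8])
for z in(.155,.210,.155+.02):print(z,proj(S,[.566,.141,z]))
```

```text
[0.56737036 0.14383731 0.27810047]
scene [([291, 116, 4, 15, 43], [292.5, 122.9])]
wrist [([199, 66, 24, 20, 378], [209.9, 75.2])]
top []
0.155 [282.69513256 144.14044382]
0.21 [283.71604441 124.43230023]
0.175 [283.05639065 137.16655443]
```

View pics/c6.png

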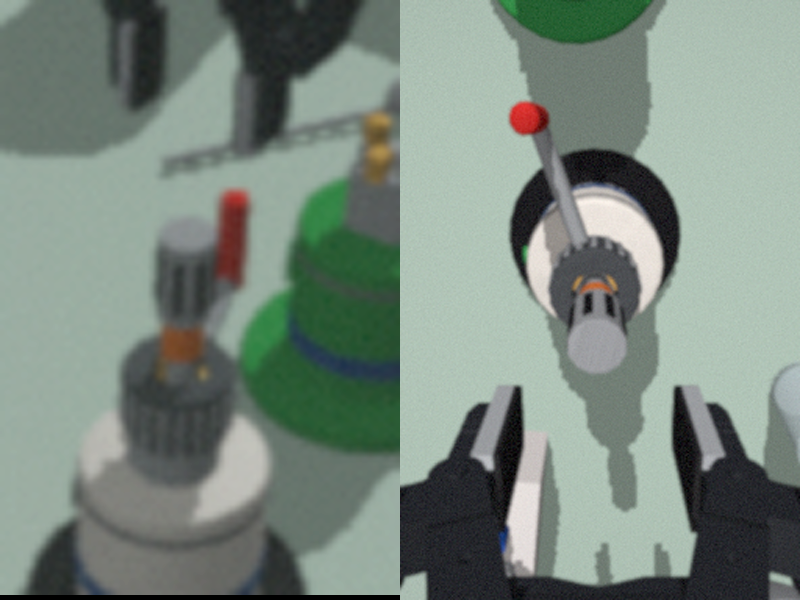

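Views: in the scene view the rotor stands upright with its collar just above the nut. In the wrist view the handle top is at panel (528,118) and the rotor top at (597,345).

Run:
```python
from h import *
import pickle
C=pickle.load(open('c6.pkl','rb'));S,W=C['scene'],C['wrist']
f=lambda x,y:(128+(x-400)*.64,y*.64)
g=lambda x,y:(250+x*74/400,80+y*110/595)
H=onz(W,*f(527,117),.17);Rt=onz(W,*f(597,345),.215);print('W',H,Rt,H-Rt)
H=onz(S,*g(236,199),.17);Rt2=onz(S,*g(188,235),.215);print('S',H,Rt2,H-Rt2, onz(S,292.5,122.9,.15))
print('tri',tri(S,g(188,235),W,f(597,345)),tri(S,g(236,199),W,f(527,117)))
print(monitor.observe()['tool_rot'],monitor.observe()['position'])
```

```text
W [0.53667212 0.227346   0.17      ] [0.56594262 0.14313976 0.215     ] [-0.0292705   0.08420624 -0.045     ]
S [0.54038101 0.22307054 0.17      ] [0.56940845 0.13966401 0.215     ] [-0.02902744  0.08340653 -0.045     ] [0.53748634 0.224568   0.15      ]
tri (array([0.56670907, 0.14239753, 0.2123778 ]), np.float64(0.0016901973368021268)) (array([0.53680853, 0.22767537, 0.16585592]), np.float64(0.0014186400895682314))
[-1.57088529e+00 -4.00873266e-04 -2.59457376e-04] [0.56583458 0.14287724 0.27320697]
```

>>> drive_tool(
  steps=[40,-7.2,21,0,4.6,40,-7.2,21,0,4.6,40,-7.2,21,0,4.6,40,-7.2,20.6,0,4.6,40,0,0,0,0],
)

```text
clock: 15.38
position: [0.5349, 0.2307, 0.2723]
tool_rot: [-1.569, 0.001, 0.331]
force: [-1.4, 0.2, -0.3]
grip_width: 0.0398
```

>>> drive_tool(
  steps=[40,0,0,0,0,40,0,0,-20,0,40,0,0,-20,0,40,0,0,-20,0,40,0,0,0,0],
)

```text
clock: 15.8
position: [0.536, 0.2245, 0.2092]
tool_rot: [-1.572, 0.005, 0.319]
force: [-0.0, -0.2, -1.2]
grip_width: 0.04
```

Run:
```python
from h import *
import pickle
p=monitor.observe();print(p['position'],p['tool_rot'])
W=cam('wrist');pickle.dump(W,open('w7.pkl','wb'))
hsv=cv2.cvtColor(W['im'],cv2.COLOR_BGR2HSV).astype(int);h,s,v=[hsv[...,i] for i in range(3)]
m=((h<5)|(h>174))&(s>140)&(v>60);k,l,st,ce=cv2.connectedComponentsWithStats(m.astype(np.uint8))
print([(st[i].tolist(),ce[i].round(1).tolist()) for i in range(1,k) if st[i,4]>=8])
for z in(.17,.15,.13):print(proj(W,[p['position'][0],p['position'][1],z]),proj(W,[.537,.2265,z]))
```

```text
[0.53600967 0.22451945 0.20921179] [-1.57181732  0.00547434  0.31878201]
[([246, 192, 23, 50, 989], [256.8, 216.7])]
[256.64571556 236.79870999] [259.50892882 234.22026857]
[256.61791875 221.91815252] [259.21581413 219.54077087]
[256.59482452 209.55504446] [258.97240303 207.35048246]
```

>>> drive_tool(
  steps=[40,0,1,-15,0,40,0,0,-15,0,40,0,0,-15,0,40,0,0,-13,0,40,0,0,0,0],
)

```text
clock: 16.27
position: [0.5367, 0.2268, 0.1535]
tool_rot: [-1.571, 0.002, 0.32]
force: [-0.9, 0.8, -0.4]
grip_width: 0.0404
```

>>> drive_tool(
  steps=[20,0,0,0,0,20,0,0,0,0,20,0,0,0,0,20,0,0,0,0,20,0,0,0,0],
)

```text
clock: 16.68
position: [0.5373, 0.2277, 0.1554]
tool_rot: [-1.571, -0.001, 0.321]
force: [0.6, -0.0, -0.2]
grip_width: 0.0201
```

```bash
cat > st.py <<'E'
from h import *
fs=[];A=np.array([.566,.1405])
for i in range(4):
    s=monitor.observe();fs.append(s['force']);
    if i<3: grab_frame('wrist')
s=monitor.observe();d=s['position'][:2]-A;th=np.arctan2(d[1],d[0]);F=np.mean(fs,0)
print('t',round(s['clock'],2),'pos',s['position'].round(4),'r',np.linalg.norm(d).round(4),'th',th.round(3),'yaw',s['tool_rot'][2].round(3),'F',F.round(1),'M',s['moment'].round(2))
t=np.array([np.sin(th),-np.cos(th)]);print('tang',(F[:2]@t).round(2),'rad',(F[:2]@d/np.linalg.norm(d)).round(2),[round(float(f[:2]@t),1) for f in fs],'w',s['grip_width'])
q=[A+np.hypot(*d)*np.array([np.cos(a),np.sin(a)]) for a in th-np.arange(0,.41,.04)]
E
python3 - <<'E'
exec(open('st.py').read())
for k in range(0,36):pass
th0=th
for a in np.arange(0,1.3,.05):
    print(round(a,2),(90.8*np.array([np.cos(th0-a)-np.cos(th0),np.sin(th0-a)-np.sin(th0)])).round(1))
E
```

```text
t 16.83 pos [0.5372 0.2276 0.1551] r 0.0918 th 1.89 yaw 0.321 F [ 0.3 -0.1  0.1] M [-0.    0.01  0.01]
tang 0.28 rad -0.17 [0.6, 0.5, 0.5, -0.5] w 0.01995601652664783
0.0 [0. 0.]
0.05 [4.3 1.3]
0.1 [8.7 2.4]
0.15 [13.2  3.3]
0.2 [17.7  4. ]
0.25 [22.2  4.4]
0.3 [26.7  4.6]
0.35 [31.3  4.6]
0.4 [35.8  4.3]
0.45 [40.3  3.8]
0.5 [44.8  3.1]
0.55 [49.3  2.2]
0.6 [53.7  1.1]
0.65 [58.  -0.3]
0.7 [62.2 -1.9]
0.75 [66.4 -3.7]
0.8 [70.5 -5.7]
0.85 [74.5 -7.9]
0.9 [ 78.3 -10.3]
0.95 [ 82.1 -12.8]
1.0 [ 85.7 -15.6]
1.05 [ 89.1 -18.6]
1.1 [ 92.4 -21.7]
1.15 [ 95.6 -24.9]
1.2 [ 98.5 -28.4]
1.25 [101.3 -31.9]
```

>>> drive_tool(
  steps=[20,2.7,0.8,0,-1.72,20,2.6,0.8,0,-1.72,20,2.6,0.7,0,-1.72,20,2.6,0.6,0,-1.72,20,2.7,0.4,0,-1.72],
)

```text
clock: 17.25
position: [0.5499, 0.2308, 0.1548]
tool_rot: [-1.571, 0.002, 0.168]
force: [-6.9, -1.5, 4.4]
grip_width: 0.0199
```

>>> drive_tool(
  steps=[20,1.8,0.3,0,-1.15,20,1.8,0.3,0,-1.15,20,1.8,0.2,0,-1.15,20,1.8,0.2,0,-1.15,20,1.8,0.1,0,-1.15],
)

```text
clock: 17.67
position: [0.5588, 0.232, 0.1548]
tool_rot: [-1.571, 0.002, 0.068]
force: [-7.1, -1.9, 4.5]
grip_width: 0.0201
```

```bash
python3 st.py
```

```text
t 17.82 pos [0.5591 0.2321 0.1548] r 0.0918 th 1.646 yaw 0.069 F [-4.7 -1.6  3.3] M [-0.24  0.85  0.02]
tang -4.78 rad -1.23 [-7.3, -5.7, -2.9, -3.3] w 0.020220237341375888
```

>>> drive_tool(
  steps=[20,1.45,0.1,0,-0.92,20,1.45,0.1,0,-0.92,20,1.45,0,0,-0.92,20,1.45,0,0,-0.92,20,1.45,0,0,-0.92],
)

```text
clock: 18.23
position: [0.5661, 0.2323, 0.1548]
tool_rot: [-1.571, 0.001, -0.012]
force: [-5.6, -1.8, 4.0]
grip_width: 0.0199
```

>>> drive_tool(
  steps=[20,1.45,0,0,-0.92,20,1.45,0,0,-0.92,20,1.45,-0.1,0,-0.92,20,1.45,-0.1,0,-0.92,20,1.45,-0.1,0,-0.92],
)

```text
clock: 18.65
position: [0.5733, 0.232, 0.1548]
tool_rot: [-1.571, 0.001, -0.092]
force: [-7.2, -0.7, 3.8]
grip_width: 0.0202
```

>>> drive_tool(
  steps=[20,1.44,-0.15,0,-0.92,20,1.44,-0.15,0,-0.92,20,1.44,-0.2,0,-0.92,20,1.44,-0.2,0,-0.92,20,1.44,-0.25,0,-0.92],
)

```text
clock: 19.07
position: [0.5805, 0.2311, 0.1548]
tool_rot: [-1.571, 0.001, -0.172]
force: [-6.4, 0.1, 3.7]
grip_width: 0.0198
```

>>> drive_tool(
  steps=[20,1.43,-0.25,0,-0.92,20,1.43,-0.3,0,-0.92,20,1.43,-0.3,0,-0.92,20,1.43,-0.3,0,-0.92,20,1.43,-0.35,0,-0.92],
)

```text
clock: 19.48
position: [0.5876, 0.2296, 0.1548]
tool_rot: [-1.571, 0.001, -0.252]
force: [-7.7, -0.8, 3.9]
grip_width: 0.0201
```

>>> drive_tool(
  steps=[20,1.4,-0.36,0,-0.92,20,1.39,-0.38,0,-0.92,20,1.38,-0.4,0,-0.92,20,1.38,-0.43,0,-0.92,20,1.37,-0.45,0,-0.92],
)

```text
clock: 19.9
position: [0.5945, 0.2276, 0.1548]
tool_rot: [-1.571, 0.001, -0.333]
force: [-7.5, -0.0, 4.8]
grip_width: 0.0201
```

>>> drive_tool(
  steps=[20,1.36,-0.47,0,-0.92,20,1.35,-0.49,0,-0.92,20,1.34,-0.51,0,-0.92,20,1.34,-0.54,0,-0.92,20,1.33,-0.56,0,-0.92],
)

```text
clock: 20.32
position: [0.6012, 0.2251, 0.1548]
tool_rot: [-1.572, 0.001, -0.413]
force: [-6.6, -0.2, 4.4]
grip_width: 0.02
```

>>> drive_tool(
  steps=[20,1.33,-0.58,0,-0.92,20,1.32,-0.6,0,-0.92,20,1.31,-0.62,0,-0.92,20,1.3,-0.64,0,-0.92,20,1.29,-0.66,0,-0.92],
)

```text
clock: 20.73
position: [0.6077, 0.2221, 0.1548]
tool_rot: [-1.572, 0.001, -0.493]
force: [-7.8, -0.2, 3.0]
grip_width: 0.02
```

>>> drive_tool(
  steps=[20,1.27,-0.69,0,-0.92,20,1.26,-0.71,0,-0.92,20,1.24,-0.74,0,-0.92,20,1.23,-0.76,0,-0.92,20,1.22,-0.78,0,-0.92],
)

```text
clock: 21.15
position: [0.6139, 0.2184, 0.1548]
tool_rot: [-1.572, 0.001, -0.573]
force: [-7.3, 0.2, 4.2]
grip_width: 0.0201
```

>>> drive_tool(
  steps=[20,1.22,-0.8,0,-0.92,20,1.21,-0.81,0,-0.92,20,1.2,-0.83,0,-0.92,20,1.18,-0.84,0,-0.92,20,1.17,-0.86,0,-0.92],
)

```text
clock: 21.57
position: [0.6198, 0.2144, 0.1548]
tool_rot: [-1.572, 0.001, -0.653]
force: [-8.9, -0.3, 4.6]
grip_width: 0.02
```

>>> drive_tool(
  steps=[20,1.15,-0.88,0,-0.92,20,1.14,-0.9,0,-0.92,20,1.12,-0.93,0,-0.92,20,1.1,-0.95,0,-0.92,20,1.08,-0.97,0,-0.92],
)

```text
clock: 21.98
position: [0.6251, 0.2101, 0.1547]
tool_rot: [-1.572, 0.002, -0.733]
force: [-10.3, 1.4, 4.7]
grip_width: 0.0205
```

>>> drive_tool(
  steps=[20,0.54,-0.49,0,-0.46,20,0.54,-0.5,0,-0.46,20,0.53,-0.5,0,-0.46,20,0.53,-0.5,0,-0.46,20,0.53,-0.51,0,-0.46],
)

```text
clock: 22.4
position: [0.6275, 0.2078, 0.1548]
tool_rot: [-1.572, 0.002, -0.773]
force: [-11.4, 3.0, 6.0]
grip_width: 0.0199
```

>>> drive_tool(
  steps=[20,0.52,-0.51,0,-0.46,20,0.52,-0.52,0,-0.46,20,0.51,-0.52,0,-0.46,20,0.51,-0.52,0,-0.46,20,0.51,-0.53,0,-0.46],
)

```text
clock: 22.82
position: [0.63, 0.2054, 0.1547]
tool_rot: [-1.572, 0.002, -0.813]
force: [-11.6, 3.3, 5.5]
grip_width: 0.0199
```

```bash
python3 st.py
```

```text
t 22.97 pos [0.63   0.2054 0.1547] r 0.0911 th 0.792 yaw -0.813 F [-11.7   3.    5.5] M [0.61 2.34 0.07]
tang -10.42 rad -6.05 [-10.6, -11.6, -10.1, -9.4] w 0.020078106954873547
```

The resistance rose from about 6.7 N slack to 10.4 N, so the nut is about 0.15 rad past the touch. That is a firm bite, so I release.

>>> drive_tool(
  steps=[20,-0.7,0.7,0,0,24,-1,1,0,0,40,0,0,0,0,40,0,0,0,0,40,0,0,0,0],
)

```text
clock: 23.38
position: [0.6299, 0.2058, 0.1549]
tool_rot: [-1.571, -0.0, -0.813]
force: [0.5, -0.2, -0.2]
grip_width: 0.04
```

>>> drive_tool(
  steps=[40,0,0,8,0,40,0,0,15,0,40,0,0,25,0,40,0,0,30,0,40,0,0,30,0],
)

```text
clock: 23.8
position: [0.6295, 0.2057, 0.2645]
tool_rot: [-1.571, 0.0, -0.813]
force: [0.3, 0.7, -0.1]
grip_width: 0.0399
```

>>> drive_tool(
  steps=[40,0,0,20,0,40,0,0,0,0,40,0,0,0,0,40,0,0,0,0,40,0,0,0,0],
)

```text
clock: 24.22
position: [0.6293, 0.2057, 0.282]
tool_rot: [-1.572, 0.001, -0.813]
force: [-0.4, -0.8, -0.2]
grip_width: 0.0398
```

Run:
```python
from h import *
s=monitor.observe();print(s['clock'],s['position'],s['force'])
S,T,W=[cam(n) for n in("scene","top","wrist")]
o=np.zeros((600,800,3),np.uint8)
o[:595,:400]=cv2.resize(S['im'][80:190,250:324],(400,595),interpolation=cv2.INTER_CUBIC)
o[:300,400:]=cv2.resize(W['im'],(400,300));o[300:,400:]=cv2.resize(T['im'],(400,300))
cv2.imwrite('pics/c8.png',cv2.convertScaleAbs(o,alpha=1.3))
```

```text
24.2167 [0.62932411 0.2056862  0.28202748] [-0.37914543 -0.779148   -0.23128015]
```

View pics/c8.png

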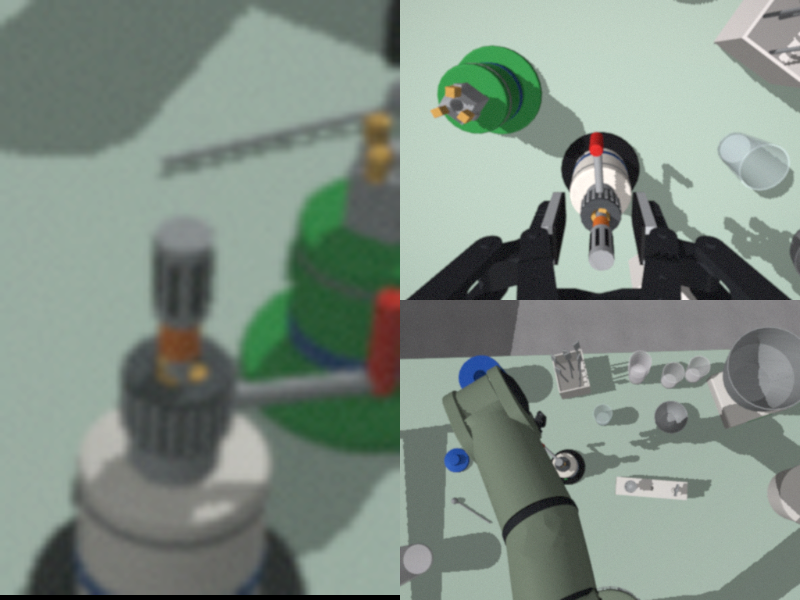

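The tool stands upright at the scene panel (183,330), with the jaws closed on the shank. The handle is turned and free, the gripper is clear, and the bystanders are in place.

```bash
python3 -c "
from h import *
print(workorder.job_done())"
```

```text
the job is handed in; nothing more can be done
None
```

I fitted the orange-collared tool in the collet, tightened the nut, and handed the job in at about 24 s of the allowed 72 s. The hand-in reports no verdict.

- **Insertion:** The shank went into the bore without a noticeable contact until the floor. It touched down at tool-centre height 0.1929 m, where 0.193 m was expected, with about 7 N (40 N is the limit).
- **Tightening:** I swung the handle about 1.07 rad clockwise. Its resistance rose from about 6.7 N slack to about 10.4 N, so I stopped. That is about 0.15 rad past the touch, or roughly 30 N per jaw by the figures given. I inferred the jaw force and did not measure it.
- **Last checks:** The final pictures show the tool upright in the closed jaws, the handle released, the gripper clear, and the other tools, beaker and bowl in place. The wrist force is back to zero within noise.
- **Disagreement:** The wrist and fixed cameras differed by 3 to 6 mm in y for the collet. I settled it by close-up views and by feel.

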